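# Check the air charge of the water filter's pressure tank with a stick gauge

### The arm

A 6-joint arm with a two-finger parallel gripper is mounted at the origin on a cart in front of the work surface, level with it; the furniture and walls round the work are solid. World frame = base frame: x ahead of the robot, y to its left, z up, the work surface at z = 0. Lengths are in mm, angles in rad, forces in N, time in s.
With the tool pointing down it reaches from about 350 to 975 mm from the base axis. Payload 4.9 kg.
Tool frame: the origin (TCP) lies midway between the tips of the shut fingers; the grasp point (between the pads) lies 19 mm behind it; z points along the fingers, y is the line along which they close (so a half turn about z gives the same grasp; the last joint's range is limited). The gripper opens to 85 mm and grips with 20 to 120 N. Pads are 22 mm wide; open, the fingers measure 114 mm over their backs; the gripper's body (76 mm by 85 mm) begins 54 mm behind the grasp point. The pads swing forward as they close: fully open they stand 13 mm farther back than shut.
Start: joints at [1.077, 0.053, 1.613, -0, 1.476, -0.119], TCP at [228.793, 581.597, 231.304] pointing down, gripper open.
Joint ranges: [-3.01, 3.01], [-1.01, 2.22], [0.06, 2.58], [-1.02, 4.17], [0.09, 2.62], [-3.14, 3.14]. Speed limits (rad/s): [2.57, 2.57, 3.14, 3.14, 3.14, 3.14].

### API

Orientations are given as a rotation vector (axis times angle).
In Python, from station import move_pose, servo_line, move_joints, command_gripper, pause, ik, read_state, camera, PlanningError, hand_in gives the robot as it stands. The module is installed in compiled form; this text tells all that it offers. Calls block until the motion is done:
- move_pose(position, orientation): joint-space move of the TCP to a pose.
- servo_line(position, ori=None, feed=150, guard=None): straight line of the TCP; ori=None keeps the orientation; feed is the mean speed in mm/s. With guard (N) it stops when the force on the tool has changed by that much, and returns True; else False.
- move_joints(angles): joint-space move.
- command_gripper(opening, grip_force=None): finger opening in mm; grip_force is the grip in N (None keeps the last); returns when the fingers have stopped.
- pause(seconds).
- ik(position, orientation): joint angles nearest the present ones, or None.
- read_state(): the state.
- camera(name): name is "scene" or "top" or "wrist"; returns a dict with "color" (420x560x3 uint8, red, green, blue), "fovy" (degrees; the focal length in pixels is half the picture's height over the tangent of half this angle, whatever the lens; pixels are square), "cx", "cy" (the principal point, pixels), "R" (3x3) and "t" (3): a world point X has camera coordinates R X + t; the wrist camera has in their place "mount" (4x4, takes a point from camera to tool coordinates, whose origin is the TCP and whose axes are the flange's). Camera axes: x right, y down, z forward; pixel columns grow to the right and rows downward; lengths in mm; the calibration is good to about 2 mm. A picture is of the moment at which its call begins: read the wrist's pose just before it. There is no depth.
A pose or a line that the arm cannot do raises PlanningError and nothing moves.
- hand_in(): hands the job in; it is judged then, once.
The state is a dict: "time_s": time; "qpos": joint angles; "qvel": joint speeds; "effort": joint torques, N m; "eef_pos": TCP position; "tool_rot": TCP orientation; "ft_force": force on the tool from outside, world axes, zero at the start; "wrist_torque": the same for the moment, N m; "opening": finger opening in mm; "grasp_force": force on a finger pad.
Only numpy, scipy, OpenCV 4.12 (cv2) and the standard library are available. Lean on these libraries where they do the work, as an engineer would, in place of code of your own. Each camera call takes 0.05 s, during which the arm holds its last target. There are 200 camera calls.

### The job

Check the air pressure in the little white pressure tank: first push the gauge's rod, still out from the last check, fully home, then press the gauge upright onto the tank's valve stem, firmly enough to seal (15 to 20 N in all, never more than 25 N), and hold it steady there for a second so that the air drives the rod out to its reading. Then lift the gauge off and stand it upright on the worktop, clear of the tank, with the rod left out as the air set it, and without disturbing the garlic, the mug and the spice jar.

Things in the scene. Friction and masses are not known exactly. Their poses are not given: they have to be found in the camera images.
- gauge: loose stick pressure gauge, 0.2 kg, 100 mm tall, standing upright on its black rubber foot. Origin: centre of the foot's underside; z along the barrel, up. Foot flange 43 mm across, 5 mm high; rubber nose 25 mm across up to z = 30; then a metal barrel, 18 mm across from z = 39 to 100 mm. The mouth in the underside is a funnel, 20 mm wide, narrowing to a 13 mm bore 11 mm up
- gauge_grip (a point): point on the gauge's axis 82 mm above its underside, where the barrel is best gripped: the rod rises up to 25 mm out of the barrel's top, 18 mm above this point, and needs room under the hand
- gauge_seal (a point): point on the gauge's axis 26 mm above its underside: the sprung rubber seal in the bore (9 N/mm, 4 mm of give) that must land on the end of the valve stem and be loaded there. Below it, from 5 mm above the underside, hangs a thin plunger (0.53 N/mm) that the stem's pin meets first and that drives the rod out
- rod (a joint): the gauge's white rod, 6 mm thick with black marks, that slides out of the barrel's top: 0 = fully home, else how far it stands out in m (at most 0.026). A friction of 1.5 N holds it where it is left; push it in from above with closed fingers. The air drives it out by 6 to 19 mm according to the tank's pressure; the plunger falls back alone afterwards
- rod_knob (a point): top centre of the rod's small round knob (10 mm across, 5 mm high); with the rod home it lies 105.5 mm above the gauge's underside
- tank: small white pressure tank, upright, fixed, 114 mm across, in a black foot ring; dome with a steel boss (25 mm across) on top. Origin: centre of its underside on the worktop; z up. A rubber dust cap on a strap rests on the dome and can be ignored. A push on the valve of 15 to 20 N in all, by whatever it takes in depth, seals the gauge; 25 N is the limit
- tank_boss (a point): centre of the boss's upper face, 122 mm above the worktop, on the tank's axis. Here the brass valve stem, 10 mm across, stands upright; how far it stands out is not measured: 32 to 50 mm, so its end is 154 to 172 mm above the worktop. A pin flush in its end is held up by the air with an unknown 5.5 to 11 N and yields up to 22 mm under the plunger
- garlic: garlic bulb, 55 mm, a bystander on the worktop by the near left corner of the hob; origin at the centre of its underside
- mug: white mug, 80 mm across with a handle, 101 mm high, a bystander just left of the little box with the green lid; origin near the centre of its underside
- spice_jar: spice jar with a black lid, 40 mm across, 107 mm high, a bystander between the mug and the round board; origin at the centre of its underside
Not all that is in view belongs to the job. Leave any red look-alike of the gauge alone.

How it is judged (in metres and radians):
On the way, in this order (a step that is already met when the one before it is completed fails the run):
1. the gauge's rod is pushed fully home (value of joint rod below 0.0015 m), for 0.1 s.
2. the gauge is held upright on the valve stem with a sealing push of more than 14 N and the air has driven the rod out (contact force between gauge and tank above 14 N and value of joint rod above 0.005 m and horizontal distance between gauge and tank below 0.006 m and angle between gauge's own z axis and vertical below 0.12 rad), for 0.6 s.
At the end, for the whole second after the job is handed in: the gauge stands upright (within 0.08 rad) and at rest on the worktop, not touching the tank, its rod out by 5 to 22 mm (height (world z) of gauge between -0.004 and 0.004 m and angle between gauge's own z axis and vertical below 0.08 rad and value of joint rod between 0.005 and 0.022 m and linear speed of gauge below 0.01 m/s and not (contact force between gauge and tank above 0.05 N)).
It fails at once if the gauge is pressed or knocked against the tank or its valve with more than 25 N (contact force between gauge and tank above 25 N).
It fails at once if the rod is pushed in while the gauge is off the worktop (velocity of joint rod below -0.02 m/s and height (world z) of gauge above 0.03 m).
It fails at once if the hand or arm itself pushes on the tank with more than 15 N (contact force between any of the fingers, the arm and tank above 15 N).
It fails at once if a bystander (garlic, mug or spice jar) is moved by more than 20 mm (distance of any of garlic, mug, spice_jar from where it was at the start of the episode above 0.02 m).
It also fails if it takes over 54 s, if anything falls off the work surface, if the arm or the gripper's body presses on something with over 40 N, if the wrist force passes 120 N, or if a joint passes its speed limit or range.

## Working session

There is one attempt and no reset: what is moved stays moved. The work goes in short steps, each a Python script; the robot and the scene stay as the last script left them, time stands still between calls to the robot, and variables do not carry over. Pictures are saved under pics/ and viewed, at most 10 in all, crops included, and the job is handed in when it is done.

```bash
mkdir -p pics
python3 - <<'E'
from station import *
import cv2,numpy as np,pickle
s=read_state();print(s)
for n in("scene","top","wrist"):
    c=camera(n);pickle.dump(c,open(n+".pkl","wb"));cv2.imwrite(f"pics/{n}0.png",c["color"][...,::-1])
    print(n,{k:v for k,v in c.items() if k!="color"})
E
```

```text
{'time_s': 0.0, 'qpos': array([ 1.07701592e+00,  5.33411938e-02,  1.61423234e+00,  2.77175685e-05,
        1.47601173e+00, -1.19012925e-01]), 'qvel': array([ 0.00078451, -0.00052117, -0.00050467,  0.00068474, -0.00198723,
       -0.00085104]), 'effort': array([-9.59396784e-04, -3.93675506e+01, -3.70180464e+01, -2.05807919e-04,
        7.04025166e-03,  2.32496791e-05]), 'eef_pos': array([228.49921522, 581.08956258, 230.10956109]), 'tool_rot': array([-5.85131353e-01, -3.08598050e+00,  2.97054707e-03]), 'ft_force': array([-0.36786985, -0.17629593, -0.34366989]), 'wrist_torque': array([ 0.01132779,  0.00337358, -0.00255717]), 'grasp_force': 0.0, 'opening': 85.21653794104897}
scene {'fovy': 55.114503754877084, 'cx': 279.0235189413549, 'cy': 204.04027756172914, 'R': array([[ 8.14716742e-01, -5.79859137e-01,  1.06881258e-04],
       [-3.80406146e-01, -5.34619346e-01, -7.54634560e-01],
       [ 4.37638885e-01,  6.14772752e-01, -6.56145311e-01]]), 't': array([-450.37881947,  345.02201047,  683.78784772])}
top {'fovy': 55.06539156365297, 'cx': 283.9203775300022, 'cy': 208.9607513027329, 'R': array([[-0.02615145, -0.99961303, -0.00948104],
       [-0.98771906,  0.02729938, -0.15383695],
       [ 0.15403625,  0.00534154, -0.98805076]]), 't': array([105.35097627, 579.31875267, 968.90262939])}
wrist {'fovy': 71.93255573973886, 'cx': 278.3917526297529, 'cy': 212.79199649307014, 'mount': array([[-4.26303883e-04, -9.51392326e-01, -3.07981265e-01,
         7.90183848e+01],
       [ 9.99999885e-01, -4.72909269e-04,  7.66878307e-05,
        -7.49227130e-01],
       [-2.18607409e-04, -3.07981197e-01,  9.51392419e-01,
        -1.42998137e+02],
       [ 0.00000000e+00,  0.00000000e+00,  0.00000000e+00,
         1.00000000e+00]])}
```

View pics/scene0.png

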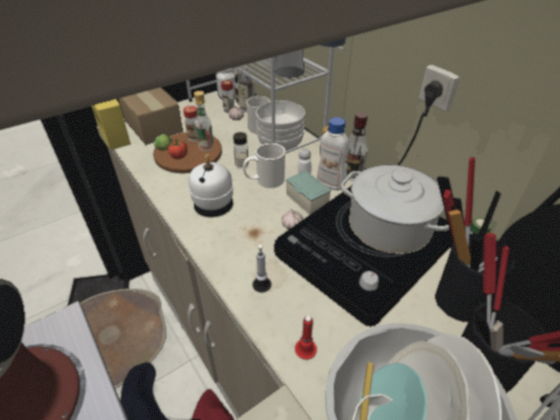

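View pics/top0.png

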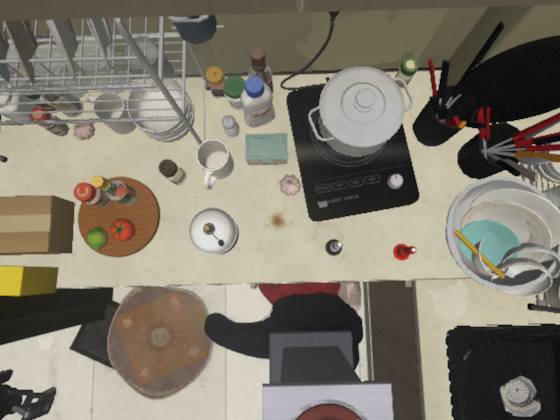

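The scene view shows the gauge at about (262,270) and the tank at (211,187), with its brass stem at (207,163). The red look-alike is at (306,337). In the top view the gauge is at (334,247) and the tank at (213,231). Next I'll get rough positions and enlarge both.

```bash
cat > h.py <<'E'
import numpy as np,cv2,pickle
from scipy.spatial.transform import Rotation as Ro
def cam(c,pose=None):
    """K, centre, camera->world rotation; pose=(tcp, rotvec) for the wrist camera"""
    f=c["color"].shape[0]/2/np.tan(np.radians(c["fovy"])/2)
    if pose is None: return f,c["cx"],c["cy"],-c["R"].T@c["t"],c["R"].T
    Rt=Ro.from_rotvec(pose[1]).as_matrix();m=c["mount"]
    return f,c["cx"],c["cy"],Rt@m[:3,3]+pose[0],Rt@m[:3,:3]
def ray(k,uv):
    d=k[4]@np.array([(uv[0]-k[1])/k[0],(uv[1]-k[2])/k[0],1]);return k[3],d/np.linalg.norm(d)
def onz(k,uv,z):
    o,d=ray(k,uv);return o+d*(z-o[2])/d[2]
def tri(rays):
    A=sum(np.eye(3)-np.outer(d,d) for o,d in rays);b=sum((np.eye(3)-np.outer(d,d))@o for o,d in rays)
    p=np.linalg.solve(A,b);return p,[np.linalg.norm(np.cross(p-o,d)) for o,d in rays]
def proj(k,p):
    q=k[4].T@(np.asarray(p)-k[3]);return np.array([k[1]+k[0]*q[0]/q[2],k[2]+k[0]*q[1]/q[2]])
E
python3 - <<'E'
from h import *
S=pickle.load(open("scene.pkl","rb"));T=pickle.load(open("top.pkl","rb"))
ks,kt=cam(S),cam(T)
print("gauge",onz(ks,(262,284),0),onz(kt,(333,248),0))
print("red",onz(kt,(400,252),0),"garlic",onz(kt,(289,185),20),"mug",onz(kt,(213,155),50),"jar",onz(kt,(171,171),50))
print("tank",onz(kt,(213,231),110),onz(ks,(211,205),0))
def crop(c,x,y,w=80,h=60):
    return cv2.resize(c["color"][y:y+h,x:x+w,::-1],(400,300),interpolation=cv2.INTER_CUBIC)
m=np.vstack([np.hstack([crop(S,222,236),crop(T,294,215)]),np.hstack([crop(S,170,150),crop(T,173,200)])])
cv2.imwrite("pics/m1.png",m)
E
```

```text
gauge [487.09115586 -28.15546978   0.        ] [483.22358417 -34.3893345    0.        ]
red [ 468.32406244 -206.63412162    0.        ] garlic [648.67644748  74.99348674  20.        ] mug [726.19799638 267.8112061   50.        ] jar [687.11154794 375.02503206  50.        ]
tank [524.28543857 256.59560212 110.        ] [521.1734817  269.71393991   0.        ]
```

View pics/m1.png

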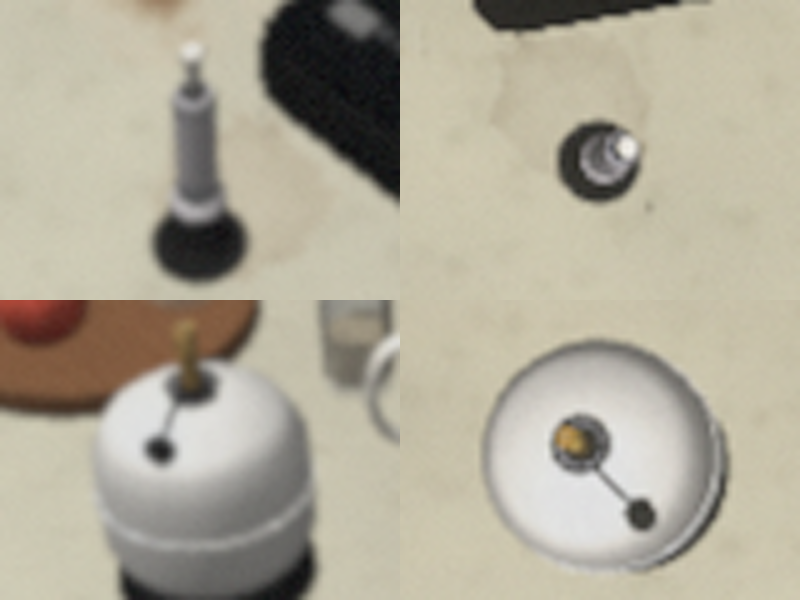

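Run:
```python
from h import *
from station import *
S=pickle.load(open("scene.pkl","rb"));T=pickle.load(open("top.pkl","rb"))
ks,kt=cam(S),cam(T)
for n,a,b in(("knob",(260,245.2),(339.2,244.4)),("foot",(261.8,284.4),(333.8,247.2)),("stem end",(207.4,155),(207,227.6)),("boss",(208,167.4),(209.2,228.8))):
    print(n,tri([ray(ks,a),ray(kt,b)]))
D=[0,np.pi,0]
for i,p in enumerate(([480,-32,230],[430,-32,230])):
    move_pose(p,D); pause(.2); s=read_state(); c=camera("wrist")
    c["pose"]=(s["eef_pos"],s["tool_rot"]); pickle.dump(c,open(f"g{i}.pkl","wb"));cv2.imwrite(f"pics/g{i}.png",c["color"][...,::-1])
    print(s["time_s"],s["eef_pos"],s["tool_rot"],proj(cam(c,c["pose"]),[485,-32,0]),proj(cam(c,c["pose"]),[485,-32,125]))
g=[cv2.imread(f"pics/g{i}.png") for i in(0,1)]
cv2.imwrite("pics/g.png",cv2.resize(np.hstack(g),(800,300)))
```

```text
knob (array([483.43919257, -33.81883501, 130.66496307]), [np.float64(0.4096637274253104), np.float64(0.4096637274252785)])
foot (array([483.66289341, -35.04181129,   8.83798291]), [np.float64(1.1685542678208927), np.float64(1.168554267820998)])
stem end (array([526.5865165 , 259.99236014, 163.66092339]), [np.float64(0.049055057684913854), np.float64(0.049055057685001784)])
boss (array([526.59078567, 263.04164205, 125.59321615]), [np.float64(1.4810515902673869), np.float64(1.4810515902674435)])
2.7083 [480.07145356 -31.53512236 229.97402681] [ 1.39680595e-03 -3.14151992e+00 -1.53921915e-04] [278.4642461  186.36578145] [278.60026843 216.92227784]
3.275 [430.57664174 -32.02971395 230.15033666] [-2.76422830e-04  3.14143309e+00  1.39428399e-06] [278.85086796 221.70836321] [279.13235864 265.75142974]
```

View pics/g.png

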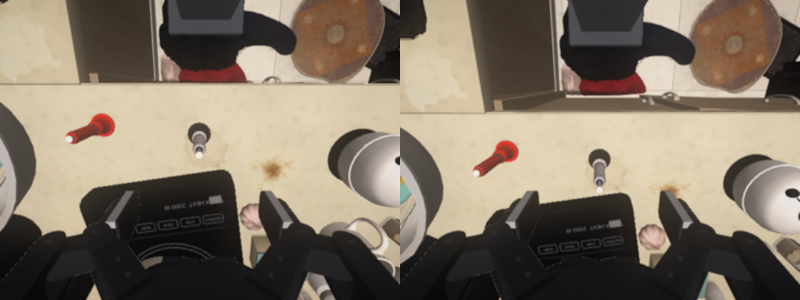

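Both wrist views show the gauge near x≈279, with the knob at about (279,218) and then (279,265). That matches the triangulated position. I'll refine it with masks in the four views.

```bash
cat > meas.py <<'E'
from h import *
def blob(c,uv,r,cond):
    """centroid and bounding box of the largest blob meeting cond in a window"""
    u,v=np.round(uv).astype(int);x0,y0=max(u-r,0),max(v-r,0)
    I=c["color"][y0:v+r,x0:u+r].astype(int);m=cond(I).astype(np.uint8)
    n,l,st,ce=cv2.connectedComponentsWithStats(m)
    i=1+np.argmax(st[1:,4]);return ce[i]+[x0,y0],st[i]
white=lambda I:I.min(2)>215
black=lambda I:I.max(2)<70
E
python3 - <<'E'
from meas import *
L=[(pickle.load(open(f,"rb"))) for f in("scene.pkl","top.pkl","g0.pkl","g1.pkl")]
K=[cam(c,c.get("pose")) for c in L]
for n,P,cond,r in(("knob",[483,-33,128],white,9),("foot",[483,-33,3],black,14)):
    R=[]
    for c,k in zip(L,K):
        try:
            uv,st=blob(c,proj(k,P),r,cond);print(n,uv,st,onz(k,uv,P[2]));R.append(ray(k,uv))
        except Exception as e: print(n,"none",e)
    print("ALL",tri(R)); print("wrist",tri(R[-2:]))
# width of flange ends: widest row of the dark blob in the wrist views
E
```

```text
knob none attempt to get argmax of an empty sequence
knob [339.4 244.2] [9 7 2 3 5] [484.42271257 -34.81467252 128.        ]
knob [278.38297872 217.19148936] [ 7  7  8  8 47] [484.23526655 -32.19911583 128.        ]
knob [278.72727273 265.68181818] [ 6  6  8  8 44] [483.3090123  -32.39356498 128.        ]
ALL (array([484.02589996, -33.12461418, 128.01617343]), [np.float64(1.7168424413492138), np.float64(0.9453335382784189), np.float64(0.9712106049672752)])
wrist (array([485.83084416, -32.2900693 , 123.31813273]), [np.float64(0.09503326204429331), np.float64(0.09503326204429556)])
foot [261.57142857 284.9689441 ] [  6   8  16  13 161] [483.66782671 -31.77489237   3.        ]
foot [331.20987654 247.79012346] [ 7  6 15 15 81] [483.72206511 -29.45758907   3.        ]
foot [279.11494253 184.09195402] [ 1  8 27 15 87] [481.29979157 -31.15774095   3.        ]
foot [278.51282051 221.62820513] [ 3 10 25 13 78] [483.80880664 -32.46579378   3.        ]
ALL (array([483.43422859, -31.0797563 ,   1.69875903]), [np.float64(0.703376761890243), np.float64(1.5171173490601155), np.float64(1.8103047522259648), np.float64(1.595158525138042)])
wrist (array([477.36373994, -31.8513809 ,  21.02983855]), [np.float64(0.6325836057443068), np.float64(0.6325836057443102)])
```

Run:
```python
from h import *
from station import *
D=[0,np.pi,0]
command_gripper(0,40)
move_pose([484,-32.3,150],D)
s=read_state();print(s["time_s"],s["eef_pos"],s["ft_force"])
print(servo_line([484,-32.3,101],feed=25,guard=10));pause(.3)
s=read_state();print(s["time_s"],s["eef_pos"],s["ft_force"])
servo_line([484,-32.3,150],feed=100)
servo_line([430,-32.3,230],feed=200)
command_gripper(85)
s=read_state();c=camera("wrist");c["pose"]=(s["eef_pos"],s["tool_rot"]);pickle.dump(c,open("g2.pkl","wb"))
print(s["time_s"],proj(cam(c,c["pose"]),[484,-32.3,105]))
u,v=243,150
a=cv2.resize(c["color"][180:280,230:330,::-1],(400,400),interpolation=cv2.INTER_CUBIC)
c=camera("top");pickle.dump(c,open("top2.pkl","wb"))
b=cv2.resize(c["color"][212:282,300:370,::-1],(400,400),interpolation=cv2.INTER_CUBIC)
cv2.imwrite("pics/p.png",np.hstack([a,b]))
```

```text
4.5667 [483.45930473 -32.19574999 149.73734315] [-0.80388814 -0.0653986  -0.32934244]
True
6.4917 [484.22199358 -32.32039315 105.26446673] [-0.72764707 -0.03195078  5.15536514]
8.5167 [279.02202447 256.0944377 ]
```

View pics/p.png

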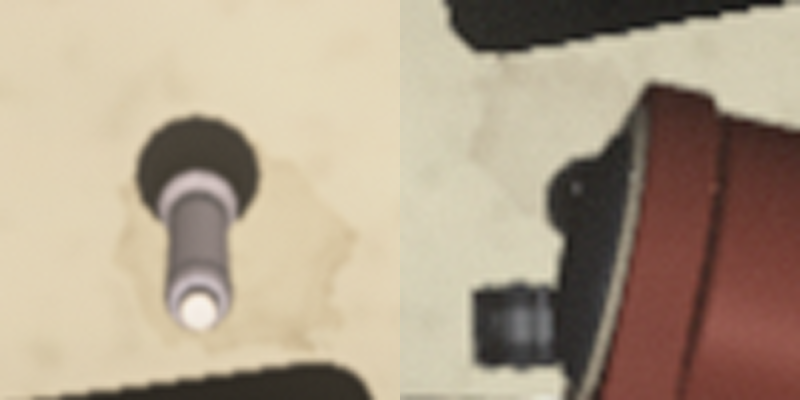

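The knob now sits at the barrel top (image about (279.5,257.5)), so the rod is home, and the gauge is still upright. Next I'll measure the valve stem with the wrist camera from two places.

Run:
```python
from meas import *
from station import *
c=pickle.load(open("g2.pkl","rb"));k=cam(c,c["pose"])
uv,st=blob(c,(279.5,257),9,white);print("knob",uv,st,onz(k,uv,105.5))
uv,st=blob(c,(279,222),18,lambda I:I.max(2)<90);print("foot",uv,st)
x0,y0=279-18,222-18
print("flange c", onz(k,(x0+st[0]+st[2]/2-.5,222.5),3), "near edge",onz(k,(279,y0+st[1]-.5),0))
D=[0,np.pi,0];crops=[]
for i,p in enumerate(([515,261,300],[455,261,300])):
    move_pose(p,D);pause(.2);s=read_state();c=camera("wrist");c["pose"]=(s["eef_pos"],s["tool_rot"]);pickle.dump(c,open(f"t{i}.pkl","wb"))
    k=cam(c,c["pose"]);q=proj(k,[526,261,162]);x,y=np.round(q).astype(int)-50
    print(s["time_s"],q,"origin",x,y)
    crops.append(cv2.resize(c["color"][y:y+100,x:x+100,::-1],(400,400),interpolation=cv2.INTER_CUBIC))
cv2.imwrite("pics/t.png",np.hstack(crops))
```

```text
knob [279.16666667 257.5       ] [ 5  7  7  6 36] [485.33935217 -32.15314189 105.5       ]
foot [278.82369146 219.00826446] [  4   6  29  22 363]
flange c [484.24379024 -32.02740996   3.        ] near edge [466.68113084 -32.02345207   0.        ]
10.0083 [280.26250616 212.10319418] origin 230 162
10.6083 [279.30365922 264.28347576] origin 229 214
```

View pics/t.png

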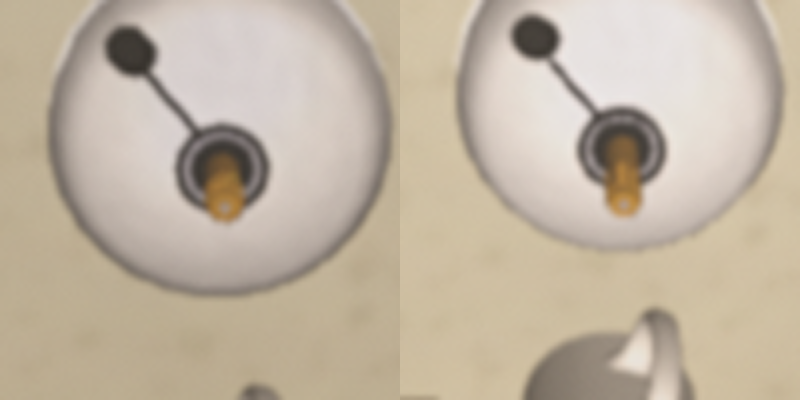

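Both views show the stem end and its pin at about (286,213.5) and (285,265), with the boss ring behind it. I'll triangulate these together with the scene and top rays.

Run:
```python
from meas import *
L=[(pickle.load(open(f,"rb"))) for f in("scene.pkl","top.pkl","t0.pkl","t1.pkl")]
K=[cam(c,c.get("pose")) for c in L]
o=[(230,162),(229,214)]
m=lambda i,x,y:((x+.5)/4-.5+o[i][0],(y+.5)/4-.5+o[i][1])
for n,uvs in(("end",[(207.4,155),(207,227.6),m(0,225,207),m(1,223,205)]),("boss",[(208,167.4),(209.2,228.8),m(0,222,167),m(1,222,146)])):
    R=[ray(k,u) for k,u in zip(K,uvs)]
    print(n,tri(R),tri(R[2:]))
    for z in((158,162,166) if n=="end" else (122,)): print(z,[onz(k,u,z)[:2].round(1) for k,u in zip(K,uvs)])
# bright pin and brass blob
for i in(0,1):
    c,k=L[2+i],K[2+i]
    uv,st=blob(c,(286,212 if i==0 else 263),14,lambda I:(I[...,0]-I[...,2]>60));print(uv,st)
```

```text
end (array([528.077884  , 264.86092701, 159.31006742]), [np.float64(1.040894278677177), np.float64(4.022113272891693), np.float64(1.945478939413469), np.float64(1.6965156530606706)]) (array([528.38034881, 266.68899068, 158.91193864]), [np.float64(0.12290002091670879), np.float64(0.12290002091669923)])
158 [array([530. , 267.8]), array([527.2, 261.1]), array([528.7, 266.8]), array([528.9, 266.6])]
162 [array([527.6, 262.3]), array([526.7, 260.3]), array([527.4, 266.7]), array([526.7, 266.5])]
166 [array([525.2, 256.7]), array([526.3, 259.5]), array([526.1, 266.6]), array([524.6, 266.4])]
boss (array([527.59883443, 265.87320308, 122.97086949]), [np.float64(1.3393745475512842), np.float64(2.907469616963916), np.float64(1.0469845524612986), np.float64(1.1123144855954217)]) (array([528.58592381, 266.96223756, 120.96275026]), [np.float64(0.06679178909963135), np.float64(0.06679178909960645)])
122 [array([527.2, 268.2]), array([528.4, 263.2]), array([528.3, 266.9]), array([528.1, 267. ])]
[285.91397849 210.11827957] [10  6  9 13 93]
[284.55855856 259.18918919] [  9   0   8  19 111]
```

The wrist pair agrees closely: stem end (528.3, 266.7, 159) and boss z 121, expected 122. The top view is off by a few mm in y, so I'll trust the wrist camera and check the held gauge with it too. Next I'll grip and lift the gauge.

Run:
```python
from meas import *
from station import *
D=[0,np.pi,0]
move_pose([484.6,-32.1,170],D)
command_gripper(50)
servo_line([484.6,-32.1,63],feed=120)
s=read_state();print(s["eef_pos"])
command_gripper(0,100);pause(.1)
s=read_state();print(s["time_s"],s["eef_pos"],s["opening"],s["grasp_force"],s["ft_force"])
servo_line([484.6,-32.1,270],feed=150);pause(.2)
s=read_state();c=camera("wrist");c["pose"]=(s["eef_pos"],s["tool_rot"]);pickle.dump(c,open("h.pkl","wb"))
print(s["time_s"],s["eef_pos"],s["opening"],s["ft_force"])
k=cam(c,c["pose"]);e=s["eef_pos"];print(proj(k,e+[0,0,-63]),proj(k,e+[0,0,42.5]))
cv2.imwrite("pics/h.png",cv2.resize(c["color"][150:350,180:380,::-1],(600,600),interpolation=cv2.INTER_CUBIC))
```

```text
[485.33891428 -32.27588936  63.8648124 ]
13.875 [485.44078758 -32.03796042  64.06597469] 15.779225655901136 97.71362907718867 [-0.45303921  1.46069194  6.2517641 ]
15.6083 [484.31073172 -32.04007783 269.22362999] 15.645445703368521 [ 0.57629268  0.04478795 -2.30014993]
[279.27727395 228.61717819] [280.25862719 319.91410587]
```

View pics/h.png

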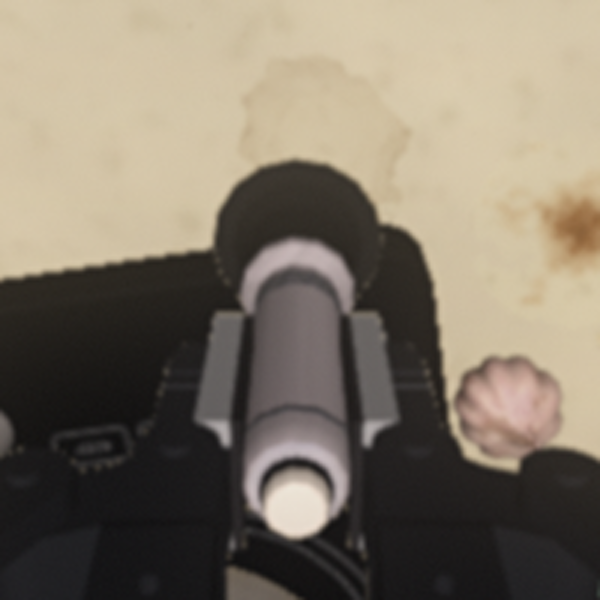

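The gauge is held squarely with its rod home: flange edges at crop x 214 and 379, near edge at y 160, knob at (296,500). I'll compute its offset from the TCP with the same camera, then move over the stem and check before pressing.

Run:
```python
from meas import *
from station import *
c=pickle.load(open("h.pkl","rb"));k=cam(c,c["pose"]);e=c["pose"][0]
f=lambda x,y:((x+.5)/3-.5+180,(y+.5)/3-.5+150)
z0=e[2]-64
a=onz(k,f(296.5,160),z0)+[21.5,0,0]
l,r=onz(k,f(214,230),z0+4),onz(k,f(379,230),z0+4)
print("axis rel TCP: from near edge",a-e,"width",r-l,(r+l)/2-e)
print("knob",onz(k,f(296,500),z0+105.5)-e)
D=[0,np.pi,0]
off=np.array([(a-e)[0],((r+l)/2-e)[1]])
t=np.array([528.3,266.7])-off;print("target",t)
move_pose([*t,280],D);pause(.2)
servo_line([*t,250],feed=60);pause(.2)
s=read_state();print(s["time_s"],s["eef_pos"],s["tool_rot"],s["ft_force"])
c=camera("scene");A=cv2.resize(c["color"][90:190,160:260,::-1],(400,400),interpolation=cv2.INTER_CUBIC)
c=camera("wrist");B=cv2.resize(c["color"][150:300,205:355,::-1],(400,400),interpolation=cv2.INTER_CUBIC)
cv2.imwrite("pics/o.png",np.hstack([A,B]))
```

```text
axis rel TCP: from near edge [  1.50390631  -0.58425758 -64.        ] width [3.27282965e-02 4.11781132e+01 0.00000000e+00] [ -2.98097774  -0.59302795 -60.        ]
knob [-0.99596508 -0.79728526 41.5       ]
target [526.79609369 267.29302795]
17.8667 [527.06704049 267.44679453 250.6382881 ] [-1.34644865e-04  3.14059688e+00  5.97229437e-04] [-0.16956788 -0.23387356 -1.22176662]
```

View pics/o.png

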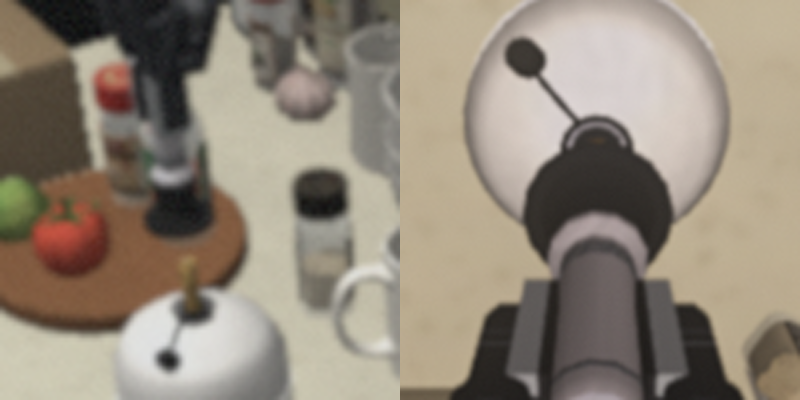

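In the wrist view the gauge axis (598) and boss (597) line up in y. x has about 1.5 mm of uncertainty, well within the funnel. I'll descend in guarded stages, watching the side forces.

Run:
```python
from h import *
from station import *
x,y=527.8,267.3
servo_line([x,y,235],feed=60);pause(.3)
s0=read_state();f0=s0["ft_force"];print(s0["time_s"],s0["eef_pos"],f0)
for z in(222,216,210,204):
    g=servo_line([x,y,z],feed=15,guard=6);pause(.15)
    s=read_state();print(z,g,s["time_s"].__round__(2),s["eef_pos"].round(2),(s["ft_force"]-f0).round(2),s["wrist_torque"].round(2))
    if g: break
```

```text
18.6667 [527.96706615 267.37190291 235.40561424] [ 0.55711155 -0.17724246 -1.94781499]
222 False 19.83 [527.88 267.32 222.17] [-0.15  0.15  0.42] [ 0.01 -0.    0.02]
216 False 20.53 [527.83 267.31 216.06] [-0.76  0.12  1.16] [ 0.01 -0.01 -0.03]
210 False 21.23 [527.95 267.34 210.28] [-1.41  0.37  5.13] [-0.07  0.13 -0.04]
204 False 21.93 [527.95 267.37 204.3 ] [-0.9   0.63  6.68] [-0.06  0.06  0.01]
```

Side forces are low and the plunger spring is loading as expected. Now I'll press to about 17.5 N.

Run:
```python
from h import *
from station import *
x,y=527.8,267.3;f0=-1.85
def rd(n=4):
    v=[]
    for _ in range(n): pause(.02);v.append(read_state()["ft_force"])
    return np.mean(v,0)-[.5,-.1,f0]
z=204.
fz=rd()[2]
while z>186 and fz<16.6:
    z-=1.0 if fz<11.5 else (.4 if fz<14.5 else .2)
    servo_line([x,y,z],feed=12,guard=8)
    F=rd();fz=F[2];print(round(z,1),F.round(2))
s=read_state();print(s["time_s"],s["eef_pos"])
for _ in range(6):
    pause(.25);print(rd().round(2))
s=read_state();print(s["time_s"],s["eef_pos"],s["tool_rot"])
c=camera("wrist");cv2.imwrite("pics/s.png",cv2.resize(c["color"][150:350,180:380,::-1],(600,600),interpolation=cv2.INTER_CUBIC))
```

```text
203.0 [-1.25 -0.09  6.6 ]
202.0 [-0.93 -0.09  7.08]
201.0 [-0.63  0.34  6.35]
200.0 [-0.38  0.21  6.71]
199.0 [-0.63  0.72  6.91]
198.0 [-0.65  0.19  6.98]
197.0 [-0.47  0.17  6.88]
196.0 [-0.43  0.79  7.  ]
195.0 [-0.61  0.11  7.8 ]
194.0 [-2.1  -0.62  9.97]
193.0 [-2.58 -0.5  12.31]
192.6 [-2.86 -0.66 13.19]
192.2 [-3.44 -0.71 14.31]
191.8 [-3.39 -0.73 14.77]
191.6 [-3.65 -1.57 15.02]
191.4 [-4.25 -0.73 15.67]
191.2 [-4.42 -1.2  15.96]
191.0 [-4.57 -1.03 16.65]
27.7 [528.34742598 267.44472417 194.15631343]
[-4.08 -1.13 16.69]
[-3.95 -1.15 16.37]
[-4.46 -1.26 16.87]
[-4.23 -1.43 17.03]
[-4.22 -1.21 16.82]
[-4.35 -1.22 16.6 ]
29.6 [528.36453455 267.45391001 194.16152925] [-1.62541495e-04  3.13978039e+00  5.79481669e-04]
```

View pics/s.png

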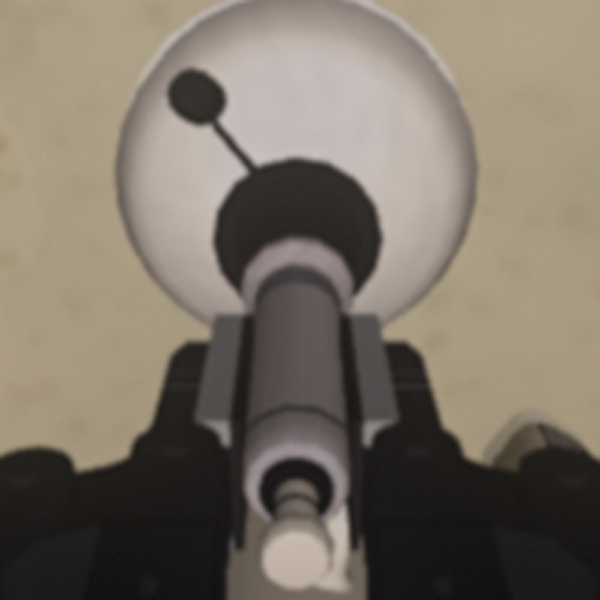

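The rod is clearly driven out (knob at crop (297,555)) with a steady 16.8 N. I'll load slightly more for margin and hold, then lift off and set the gauge down at its old spot.

Run:
```python
from h import *
from station import *
D=[0,np.pi,0]
x,y=527.8,267.3
servo_line([x,y,190.5],feed=10,guard=4)
for _ in range(4): pause(.25);print((read_state()["ft_force"]-[.5,-.1,-1.85]).round(2))
servo_line([x,y,215],feed=40);servo_line([x,y,285],feed=120)
move_pose([485,-32.1,200],D)
servo_line([485,-32.1,80],feed=100)
pause(.2);print(servo_line([485,-32.1,59],feed=15,guard=5))
s=read_state();print(s["time_s"],s["eef_pos"],s["ft_force"])
command_gripper(55);pause(.2)
servo_line([485,-32.1,200],feed=120)
servo_line([430,-32.1,230],feed=200);pause(.2)
s=read_state();c=camera("wrist");c["pose"]=(s["eef_pos"],s["tool_rot"]);pickle.dump(c,open("e.pkl","wb"));print(s["time_s"])
cv2.imwrite("pics/e.png",cv2.resize(c["color"][180:280,230:330,::-1],(500,500),interpolation=cv2.INTER_CUBIC))
```

```text
[-4.39 -1.66 18.46]
[-5.82 -1.46 18.1 ]
[-4.97 -0.22 17.88]
[-5.01 -1.58 17.53]
True
36.1417 [484.91491032 -32.03999999  64.04803225] [-0.5062342   0.6143101   4.71486205]
38.7583
```

View pics/e.png

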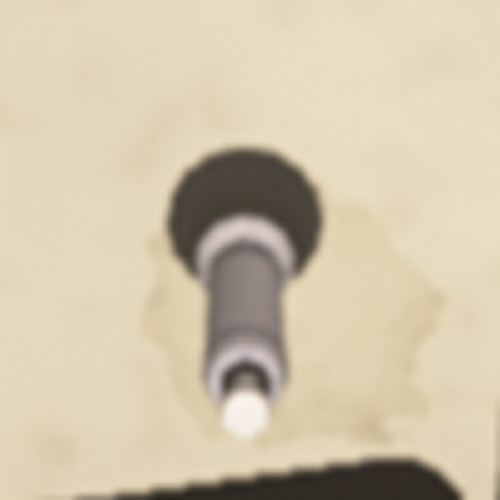

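The gauge stands upright on its foot (flange at (246,215) in the crop). The knob is at (245,412), between its home and first positions, so the rod is out by about 12 mm. Handing in.

```bash
python3 -c "
from station import *
print(hand_in())"
```

```text
the job is handed in; nothing more can be done
None
```

I handed the job in with every step carried out, but no verdict came back: the rod was pushed home, the gauge held on the stem at 17–18.5 N, and it now stands upright at its old spot with the rod out about 12 mm. I kept clear of the garlic, mug and spice jar but did not re-photograph them at the end.

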